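# Fit a spring retaining ring on a preloaded spindle

## Task

Pinch the two crossed ears of the spring retaining ring so that it spreads, slip the spread ring over the end collar of the upright spindle and press it gently down on the sprung washer until the groove under the collar is clear, then let go so that the ring closes in the groove. Do not force the ring down, and leave the weight, the bush and the block beside it standing where they are.

Things in the scene. Friction and masses are not known exactly. Their poses are not given: they have to be found in the camera images.
- ring: dark steel spring retaining ring (circlip), 80 g, lying flat. Origin: ring centre, on the underside; z up; gap and ears on the -x side. Band 4 mm high, 31.2 mm inside and 42 mm outside diameter when closed (back to x = +26 mm). Its halves turn about a pin at x = +22 mm, y = 0; a spring closes them. Each half's tang crosses to the other side and ends in an upright ear
- ring_ears (a point): fixed to the ring at x -31, y 0, z 45 mm: midway between the spread ears. Ears: flat, 13 x 3.5 mm, tops 60 mm above the underside. Closed: splayed, at x -26, y +-23 mm, 56 mm over all. Pinched along the ring's y (7 N to a stop; then grip with 40 to 80 N): parallel, at x -31 mm, 10.5 mm over both; they stick to the fingers, so the ring itself shifts 5.5 mm along its +x. Grip above 26 mm
- ring_pass (a point): point fixed to the ring at x = -5 mm, y = 0, on its underside plane: the middle of the opening when the ring is fully spread (not the ring's centre). With the spindle's axis here the spread ring passes the 35.4 mm collar with about 2.5 mm to spare all round
- ring_left (a joint): spread of the ring, rad: turn of its left half (right half alike). 0 closed, 0.38 fully spread; about 0.23 if it sits on the collar and not in the groove
- spindle_housing: fixed grey bearing housing: 84 mm square foot 10 mm thick, round body 64 to 78 mm in diameter, top 44 mm above the bench. Origin: on the bench, on the spindle's axis; z up. The steel spindle end stands upright out of it: on top an end collar 35.4 mm in diameter, 14 mm high; under it a groove (floor 30.4 mm diameter); under that a loose dark washer, 50 mm diameter, on a wave spring
- spindle_axis (a point): fixed point on the spindle's axis 64 mm above the bench. The spindle end with groove and washer stands at another height each time, NOT measured: collar underside 58 to 70 mm above the bench (mean 64), collar top 14 mm higher, washer top at rest 2 mm below the collar. Ring underside: 72 mm or more if caught on top of the collar, 51 to 68 mm when pressing the washer
- housing_top (a point): centre of the housing's top, 44 mm above the bench. The washer above it: the 4 mm ring fits the groove only while the washer is pressed down 2 mm or more. 1.2 N starts it, 2.6 N moves it 2 mm, 4.7 N 5 mm, where it is solid (2 N more at 15 mm/s: it is damped). Press with 6 to 9 N; over 20 N is forcing. Spindle and washer are oiled; after closing, the washer lifts the ring to the collar
- weight: brass test weight with a knob, 28 mm diameter, 45 mm tall, bystander; origin under its centre
- master_bush: black stepped round bush, 56 mm diameter, 53 mm tall, bystander; origin under its centre
- setting_block: steel block standing on end, 12 x 36 x 78 mm, bystander; origin under its centre
Things that resemble listed ones, but are neither listed nor needed, are in the scene too. Leave any red look-alike of the ring alone. What is shaped like the spindle_housing but turquoise is not meant.

How it is judged:
On the way:
1. the ring is held spread, well above the bench (value of joint ring_left above 0.3 rad and height (world z) of ring above 0.03 m), for 0.2 s.
At the end, for the whole second after the job is handed in: The ring lies closed (spread under 0.08 rad) and level (within 0.12 rad) in the groove round the spindle: its centre within 4 mm of the spindle's axis, its underside 50 to 69 mm above the bench, at rest and let go (value of joint ring_left below 0.08 rad and horizontal distance between ring and spindle_housing below 0.004 m and height (world z) of ring between 0.05 and 0.069 m and angle between ring's own z axis and vertical below 0.12 rad and linear speed of ring below 0.01 m/s); the robot touches nothing.
It fails at once if the ring is forced: more than 30 N between it and the spindle or its housing (contact force between ring and spindle_housing above 30 N).
It fails at once if a bystander is moved by more than 15 mm (distance of any of weight, master_bush, setting_block from where it was at the start of the episode above 0.015 m).
It also fails if it takes over 42 s, if anything falls off the work surface, if the arm or the gripper's body presses on something with over 40 N, if the wrist force passes 120 N, or if a joint passes its speed limit or range.

## Robot

A 6-joint arm with a two-finger parallel gripper is mounted at the origin on a cart in front of the work surface, level with it; the furniture and walls round the work are solid. World frame = base frame: x ahead of the robot, y to its left, z up, the work surface at z = 0. Lengths are in m, angles in rad, forces in N, time in s.
With the tool pointing down it reaches from about 0.275 to 0.85 m from the base axis. Payload 19 kg.
Tool frame: the origin (TCP) lies on the mounting face of the last link; the fingertips stand 173 mm ahead of it and the grasp point (between the pads) lies 155 mm ahead of it (env.grip_depth is the distance from the TCP to the grasp point, in m); z points along the fingers, y is the line along which they close (so a half turn about z gives the same grasp; the last joint's range is limited). The gripper opens to 85 mm and grips with 20 to 120 N. Pads are 22 mm wide; open, the fingers measure 114 mm over their backs; the gripper's body (76 mm by 85 mm) begins 54 mm behind the grasp point. The pads swing forward as they close: fully open they stand 13 mm farther back than shut.
Start: joints at [1.112, 0.15, 1.437, -0, 1.554, -0.134], TCP at [0.184, 0.545, 0.405] pointing down, gripper open.
Joint ranges: [-2.8, 2.8], [-0.68, 2.1], [0.12, 2.68], [-1.39, 4.53], [0.16, 2.79], [-2.81, 2.81]. Speed limits (rad/s): [1.89, 1.89, 2.22, 3.01, 3.01, 3.01].

## Interface

Orientations are given as [roll, pitch, yaw] about the fixed x, y, z axes, in that order (R = Rz(yaw) Ry(pitch) Rx(roll)).
In Python, from plant import env, capture, get_calibration, recognise, regions_of, tip_of gives the robot as it stands.
- The arm moves only by the shell command python3 -m jog 'ROWS'. ROWS is JSON, a list that holds one entry, the list of rows, each a list of 7 numbers: the shift along the world's x, y, z in m, then the turn, a rotation vector about the world's x, y, z in rad, then the closure, from 0 (fully open) to 1 (shut). In form: [[[tx, ty, tz, rx, ry, rz, gripper], ...]]. A call has 1 to 5 rows; each row is the pose to reach, as a shift and turn from the pose commanded when the call began; what a row does not reach only later rows make up. A row lasts 1/12 s, in which the tool goes at most 41.7 mm and 7.16 degrees, less where a joint would pass 70% of its speed; a pose out of reach is approached as far as the arm can. A call with a gripper value outside its range is refused whole. The fingers move at their own pace and stop on an object; the grip force is fixed at half the most. Time passes only in rows, so rows that repeat a pose let the fingers close. It gives the time, the measured TCP pose, the force, the opening and the grip force at its end, in the units of the state.
- env.sense(): the state, without advancing time (a new reading comes with each control period).
- capture(name): name is "scene" or "top" or "wrist"; returns (picture, depth): 420x560x3 uint8, red, green, blue; 420x560 float32, m along the optical axis (not along the pixel's ray), 0 where there is no reading.
- get_calibration(name): a dict with "K" (3x3 intrinsics, pixels), "position" and "attitude" of the camera in the world. Camera axes: x right, y down, z forward; pixel columns grow to the right and rows downward; lengths in m; the calibration is good to about 2 mm. A picture is of the moment at which its call begins: read the wrist's pose just before it. get_calibration takes no time and is no camera call; for the wrist camera it gives the pose at the moment of the call.
- env.hand_in(): hands the job in; it is judged then, once.
Trained networks look in the newest picture that a camera, given by its name, has taken for a name from the list of things; names that differ only in an ending like _2 or _b are one class to them, and where a whole thing is asked for, a point or a joint stands for the part that bears it (a point fixed in the world has none). Each returns a list of dicts, best first, with "score" (0 to 1); they miss things now and then, are a little off and sometimes report something else, mostly with a low value. They report only what shows in the picture. A call takes as long as a camera call. They do not tell look-alikes from the thing itself.
- recognise(camera, query): "position" ([row, column] in pixels, amid what is visible of it).
- regions_of(camera, query): "region" (420x560 bool, what is visible of it) and "position" ([row, column] in pixels, amid what is visible of it).
- tip_of(camera, query): "position" ([row, column] in pixels: a listed point, or the origin of a listed thing).
The state is a dict: "clock": time; "joints": joint angles; "joint_velocities": joint speeds; "effort": joint torques, N m; "tool_pos": TCP position; "tool_rot": TCP orientation; "wrist_force": force on the tool from outside, world axes, zero at the start; "wrist_torque": the same for the moment, N m; "grip_width": finger opening in m; "finger_force": force on a finger pad.
Only numpy, scipy, OpenCV 4.12 (cv2) and the standard library are available. Lean on these libraries where they do the work, as an engineer would, in place of code of your own. Each camera call takes 0.05 s, during which the arm holds its last target. There are 200 camera calls.

## Working session

There is one attempt and no reset: what is moved stays moved. The work goes in short steps, Python scripts to look and compute and a shell command to move; the robot and the scene stay as the last step left them, time stands still between calls to the robot, and variables do not carry over. Pictures are saved under pics/ and viewed, at most 10 in all, crops included, and the job is handed in when it is done.

```bash
mkdir -p pics
cat > h.py <<'E'
import numpy as np, cv2
from scipy.spatial.transform import Rotation as R
from plant import env, capture, get_calibration, recognise, regions_of, tip_of
def Rm(a):
    a=np.array(a)
    if a.shape==(3,3): return a
    return R.from_euler('xyz',a).as_matrix() if a.size==3 else R.from_quat(a).as_matrix()
def ray(c,rc):
    K=np.array(c["K"]);d=np.linalg.inv(K)@[rc[1],rc[0],1.]
    return np.array(c["position"]),Rm(c["attitude"])@d
def at_z(c,rc,z):
    p,d=ray(c,rc);return p+d*(z-p[2])/d[2]
def cloud(c,dep):
    v,u=np.mgrid[:dep.shape[0],:dep.shape[1]]
    K=np.array(c["K"]);P=np.stack([(u-K[0,2])/K[0,0]*dep,(v-K[1,2])/K[1,1]*dep,dep],-1)
    return P@Rm(c["attitude"]).T+np.array(c["position"])
def save(n,im): cv2.imwrite(f"pics/{n}.png",im[...,::-1])
E
python3 - <<'E'
from h import *
np.set_printoptions(precision=4,suppress=True)
print(env.sense())
for n in ("scene","top"):
    im,d=capture(n);c=get_calibration(n);save(n+"1",im);print(n,c)
    C=cloud(c,d);np.savez(f"{n}.npz",im=im,d=d,C=C)
    for q in ("ring","spindle_housing","weight","master_bush","setting_block"):
        for r in regions_of(n,q):
            m=r["region"]&(d>0);print(q,round(r["score"],2),np.array(r["position"]),m.sum(),np.median(C[m],0),im[m].mean(0))
    for q in ("ring_ears","ring_pass","ring","spindle_axis","housing_top"):
        for r in tip_of(n,q): print("tip",q,round(r["score"],2),np.array(r["position"]))
print(env.sense()["clock"])
E
```

```text
{'clock': 0.0, 'joints': array([ 1.112 ,  0.151 ,  1.438 ,  0.    ,  1.5538, -0.134 ]), 'joint_velocities': array([-0.0002,  0.0014,  0.0005,  0.0002, -0.0021, -0.0008]), 'effort': array([ -0.0009, -71.3058, -57.0876,  -0.0002,   0.009 ,  -0.    ]), 'tool_pos': array([0.1835, 0.5449, 0.4041]), 'tool_rot': array([-3.1404, -0.0002,  2.8168]), 'wrist_force': array([ 0.4484, -0.8997,  1.0243]), 'wrist_torque': array([0.0055, 0.0156, 0.0236]), 'finger_force': 0.0, 'grip_width': 0.08552294821562087}
scene {'K': array([[450.9283,   0.    , 276.4384],
       [  0.    , 450.9283, 206.4391],
       [  0.    ,   0.    ,   1.    ]]), 'position': array([-0.0174, -0.3454,  0.6413]), 'attitude': array([-2.2676, -0.017 , -0.9379])}
ring 0.94 [266.6 436.5] 430 [ 0.6344 -0.2508  0.0087] [132.0907  41.8372  41.0791]
ring 0.74 [292.5 387.7] 462 [ 0.515  -0.2088  0.0076] [57.0931 56.974  61.0931]
ring 0.2 [293.6 387.5] 115 [ 0.5188 -0.2081  0.004 ] [62.4348 62.4783 67.9304]
spindle_housing 0.81 [213.1 238.2] 1542 [0.5014 0.1246 0.0318] [ 93.3268  96.1083 100.5182]
spindle_housing 0.78 [199.1 162.3] 1348 
[... 1146 characters left out ...]
sing 0.91 [222.8 226.7] 1134 [0.5123 0.1359 0.0403] [83.0097 90.3721 96.3862]
spindle_housing 0.8 [249.1 163.9] 1190 [0.4466 0.2865 0.04  ] [ 19.3571 117.7151 118.3277]
weight 0.67 [261.1 276.5] 86 [0.4158 0.0158 0.0327] [196.6279 179.2442 127.093 ]
setting_block 0.63 [158.6 235.3] 184 [0.6696 0.1111 0.0578] [67.4783 65.125  62.0163]
tip ring_ears 0.7 [182.7 386.5]
tip ring_ears 0.58 [227.9 369. ]
tip ring_pass 0.53 [218.3 364.8]
tip ring_pass 0.48 [182.2 374.2]
tip ring_pass 0.35 [261.7 273.3]
tip ring 0.76 [215.4 367.2]
tip ring 0.61 [175.5 372.8]
tip spindle_axis 0.8 [249.4 156.9]
tip spindle_axis 0.77 [218.3 225.4]
tip housing_top 0.87 [217.6 225.4]
tip housing_top 0.76 [246.9 166.3]
1.1
```

Run:
```python
from h import *
a=np.load("scene.npz");b=np.load("top.npz")
A=cv2.resize(a["im"][240:330,330:480],None,fx=5,fy=5)[:,:400*2]
B=cv2.resize(b["im"][140:280,130:420],None,fx=2.7,fy=2.7)
save("scene_ring",A);save("top_crop",B)
c=get_calibration("top");s=get_calibration("scene")
for rc in ([222.9,365.8],[215.4,367.2]):print(at_z(c,rc,0))
print("ears",at_z(c,[227.9,369],.045),at_z(s,[286.6,385.3],.045))
print("ring",at_z(c,[215.4,367.2],.0),at_z(s,[294.3,393.4],.0),"pass",at_z(c,[218.3,364.8],.0),at_z(s,[294.7,391.9],.0))
print("top",at_z(c,[217.6,225.4],.044),at_z(s,[205.1,237.4],.044))
print("axis",at_z(c,[218.3,225.4],.064),at_z(s,[198.3,234.2],.064))
```

```text
[ 0.51872962 -0.21337526  0.        ]
[ 0.53812955 -0.21736942  0.        ]
ears [ 0.50035262 -0.21215279  0.045     ] [ 0.50424521 -0.20606537  0.045     ]
ring [ 0.53812955 -0.21736942  0.        ] [ 5.36054322e-01 -2.15223261e-01 -1.11022302e-16] pass [ 0.53057099 -0.21105434  0.        ] [ 5.33565976e-01 -2.13442548e-01 -1.11022302e-16]
top [0.52265328 0.14093325 0.044     ] [0.5186697  0.13531931 0.044     ]
axis [0.51809245 0.13910738 0.064     ] [0.51334156 0.13831355 0.064     ]
```

View pics/scene_ring.png

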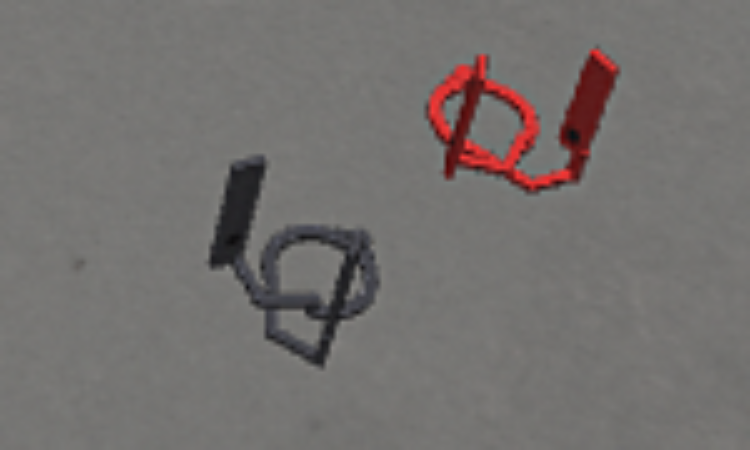

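View pics/top_crop.png

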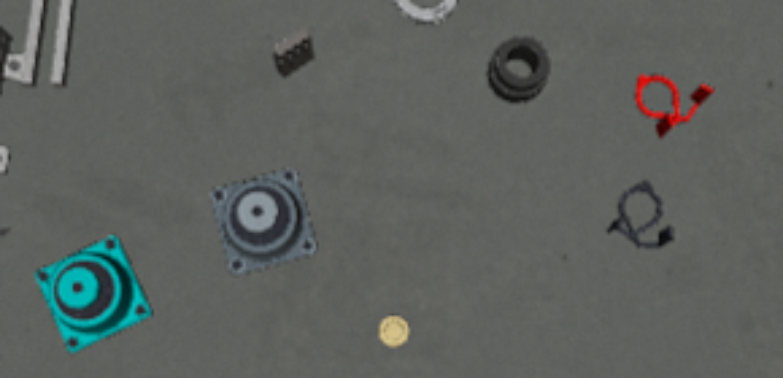

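View pics/scene1.png

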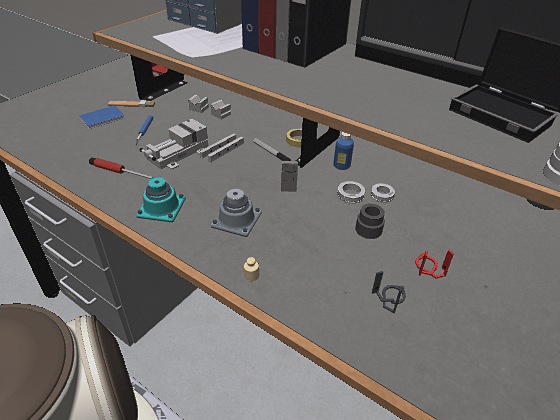

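The dark ring, not the red one, is at about (385–395, 285–295) in the scene picture. Its ears face the robot and its yaw is about −10°. The grey housing is at (237, 213) and the turquoise look-alike at (160, 200). I'm moving toward the housing first, to look at it on the way.

```bash
python3 - <<'E'
from h import *
s=env.sense();c=get_calibration("wrist");print(c)
T=Rm(s["tool_rot"]);print(T.T@(np.array(c["position"])-s["tool_pos"]),"\n",T.T@Rm(c["attitude"]))
C=np.load("scene.npz")["C"];d=np.load("scene.npz")["d"];m=(d>0)&(C[...,2]>.12)&(C[...,0]>.2)
P=C[m];k=np.abs(P[:,1])<.4;print(P[k].min(0),np.percentile(P[k],5,axis=0))
E
python3 -m jog '[[[0.266,-0.405,0,0,0,0.15,0],[0.266,-0.405,0,0,0,0.15,0],[0.266,-0.405,0,0,0,0.15,0],[0.266,-0.405,0,0,0,0.15,0],[0.266,-0.405,0,0,0,0.15,0]]]'
```

```text
{'K': array([[307.95341826,   0.        , 279.47730257],
       [  0.        , 307.95341826, 209.56348434],
       [  0.        ,   0.        ,   1.        ]]), 'position': array([0.11733646, 0.56731224, 0.37191055]), 'attitude': array([2.86092143e+00, 4.89894467e-04, 1.24602952e+00])}
[0.06984766 0.00010646 0.03278108] 
 [[ 3.37385012e-05 -9.60870120e-01 -2.76999299e-01]
 [ 9.99999918e-01  1.43868264e-04 -3.77258057e-04]
 [ 4.02347403e-04 -2.76999264e-01  9.60870046e-01]]
[ 0.70731011 -0.39220537  0.12008311] [ 0.7121623  -0.32051983  0.18671916]
clock: 1.52
tool_pos: [0.2965, 0.3718, 0.4048]
tool_rot: [3.141, 0.0, 2.967]
wrist_force: [0.1, 0.9, -0.3]
grip_width: 0.0857
finger_force: 0.0
```

```bash
python3 -m jog '[[[0.15,-0.23,-0.08,0,0,0,0],[0.15,-0.23,-0.08,0,0,0,0],[0.15,-0.23,-0.08,0,0,0,0],[0.15,-0.23,-0.08,0,0,0,0],[0.15,-0.23,-0.08,0,0,0,0]]]'; python3 -m jog '[[[0.04,-0.06,-0.04,0,0,0,0],[0.04,-0.06,-0.04,0,0,0,0],[0.04,-0.06,-0.04,0,0,0,0],[0.04,-0.06,-0.04,0,0,0,0]]]'
cat > lookh.py <<'E'
from h import *
np.set_printoptions(precision=4,suppress=True)
import sys
c=get_calibration("wrist");im,d=capture("wrist");C=cloud(c,d);save(sys.argv[1],im);np.savez(sys.argv[1]+".npz",im=im,d=d,C=C,pos=c["position"],att=c["attitude"],K=c["K"])
print(env.sense()["tool_pos"],c["position"])
for q in ("spindle_housing",):
    for r in regions_of("wrist",q):
        m=r["region"]&(d>0);print(q,round(r["score"],2),np.array(r["position"]),m.sum(),np.median(C[m],0),im[m].mean(0))
        P=C[m]
        for lo,hi in ((.002,.016),(.04,.048),(.05,.066),(.066,.09)):
            k=(P[:,2]>lo)&(P[:,2]<hi)
            if k.sum()>10: print(lo,hi,k.sum(),P[k].mean(0),(P[k].min(0)+P[k].max(0))/2,np.ptp(P[k],0),np.percentile(P[k,2],[5,50,95]))
for q,z in (("spindle_axis",.064),("housing_top",.044),("spindle_housing",0)):
    for r in tip_of("wrist",q): print("tip",q,round(r["score"],2),np.array(r["position"]),at_z(c,r["position"],z))
E
python3 lookh.py w1
```

```text
clock: 1.93
tool_pos: [0.4059, 0.2041, 0.3462]
tool_rot: [3.141, 0.001, 2.967]
wrist_force: [1.8, 0.9, 0.3]
grip_width: 0.0853
finger_force: 0.0
clock: 2.27
tool_pos: [0.446, 0.1446, 0.3055]
tool_rot: [-3.141, -0.002, 2.964]
wrist_force: [-0.1, 0.2, 0.3]
grip_width: 0.0851
finger_force: 0.0
[0.4456 0.1457 0.3064] [0.3772 0.157  0.2729]
spindle_housing 0.77 [175.4 456.6] 11031 [0.4386 0.2808 0.0417] [ 25.5821 125.5825 127.1432]
0.002 0.016 3167 [0.4365 0.2763 0.0089] [0.4481 0.2841 0.009 ] [0.108  0.0875 0.014 ] [0.0045 0.0083 0.0141]
0.04 0.048 2117 [0.4406 0.2824 0.0424] [0.4485 0.294  0.0436] [0.0659 0.0643 0.0071] [0.0405 0.0423 0.0444]
0.05 0.066 1794 [0.4428 0.2854 0.0555] [0.4488 0.2936 0.0581] [0.0498 0.048  0.0158] [0.0526 0.0542 0.0639]
0.066 0.09 2231 [0.4478 0.294  0.0697] [0.4486 0.2952 0.069 ] [0.0354 0.0369 0.006 ] [0.068  0.0699 0.071 ]
spindle_housing 0.58 [278.  287.4] 7945 [0.5007 0.1426 0.0418] [101.0091 106.958  113.964 ]
0.002 0.016 2326 [0.495  0.1436 0.0091] [0.5139 0.1396 0.0091] [0.0941 0.1008 0.0137] [0.0049 0.0084 0.0142]
0.04 0.048 1584 [0.5025 0.1413 0.0425] [0.5134 0.1392 0.0435] [0.0575 0.0658 0.007 ] [0.0406 0.0424 0.0445]
0.05 0.066 1244 [0.5064 0.1408 0.0562] [0.5137 0.1394 0.0589] [0.0421 0.0495 0.0142] [0.0536 0.0551 0.0638]
0.066 0.09 1578 [0.5159 0.1396 0.0706] [0.5175 0.1393 0.0694] [0.0359 0.035  0.0067] [0.0686 0.0708 0.0719]
tip spindle_axis 0.8 [306.2 290.2] [0.514  0.1406 0.064 ]
tip spindle_axis 0.75 [188.3 495. ] [0.4472 0.2955 0.064 ]
tip housing_top 0.87 [185.2 474.4] [0.4487 0.2934 0.044 ]
tip housing_top 0.61 [295.6 288.2] [0.5168 0.1391 0.044 ]
tip spindle_housing 0.81 [269.8 286.7] [0.5154 0.139  0.    ]
tip spindle_housing 0.78 [174.2 444.4] [0.4476 0.2934 0.    ]
```

```bash
python3 -m jog '[[[0,-0.35,0,0,0,0,0],[0,-0.35,0,0,0,0,0],[0,-0.35,0,0,0,0,0],[0,-0.35,0,0,0,0,0],[0,-0.35,0,0,0,0,0]]]'; python3 -m jog '[[[0.01,-0.165,-0.01,0,0,0,0],[0.01,-0.165,-0.01,0,0,0,0],[0.01,-0.165,-0.01,0,0,0,0],[0.01,-0.165,-0.01,0,0,0,0],[0.01,-0.165,-0.01,0,0,0,0]]]'
cat > lookr.py <<'E'
from h import *
import sys
np.set_printoptions(precision=4,suppress=True)
c=get_calibration("wrist");im,d=capture("wrist");C=cloud(c,d);save(sys.argv[1],im);np.savez(sys.argv[1]+".npz",im=im,d=d,C=C)
s=env.sense();print(s["clock"],s["tool_pos"],s["tool_rot"])
for r in regions_of("wrist","ring"):
    m=r["region"]&(d>0);P=C[m];print(round(r["score"],2),np.array(r["position"]),m.sum(),np.median(P,0),im[m].mean(0))
    if im[m].mean(0)[0]>100: continue
    hi=P[P[:,2]>.035][:,:];lo=P[(P[:,2]<.007)]
    print("low n",len(lo),lo.min(0),lo.max(0))
    if len(hi)>20:
        _,lab,ce=cv2.kmeans(hi[:,:2].astype(np.float32),2,None,(3,50,1e-5),5,0)
        for i in (0,1):
            e=hi[lab.ravel()==i];print("ear",len(e),e.mean(0),np.ptp(e,0),e[:,2].max())
        v=ce[0]-ce[1];v*=np.sign(v[1]);print("mid",ce.mean(0),"yaw",np.arctan2(-v[0],v[1]),np.linalg.norm(v))
for q,z in (("ring_ears",.045),("ring_pass",0),("ring",0)):
    for r in tip_of("wrist",q): print("tip",q,round(r["score"],2),np.array(r["position"]),at_z(c,r["position"],z))
E
python3 lookr.py w2
```

```text
clock: 2.93
tool_pos: [0.4449, -0.0631, 0.3072]
tool_rot: [-3.141, 0.002, 2.969]
wrist_force: [0.6, -0.2, -0.0]
grip_width: 0.0852
finger_force: 0.0
clock: 3.35
tool_pos: [0.4556, -0.232, 0.2964]
tool_rot: [-3.14, 0.001, 2.964]
wrist_force: [0.1, 0.9, -0.4]
grip_width: 0.0851
finger_force: 0.0
3.4 [ 0.4555 -0.2295  0.2964] [-3.1411  0.0001  2.9644]
0.85 [265.2 319.1] 1763 [ 0.5139 -0.2089  0.0063] [53.9643 54.5547 58.7708]
low n 950 [ 0.4969 -0.2356 -0.0032] [ 0.5601 -0.1791  0.007 ]
ear 274 [ 0.5137 -0.1879  0.0491] [0.011  0.0092 0.0238] 0.058972085516471956
ear 163 [ 0.5016 -0.2318  0.051 ] [0.012  0.0048 0.0241] 0.05938865081908687
mid [ 0.5076 -0.2099] yaw -0.26840633 0.045480162
0.46 [349.2 305.4] 35 [ 0.6023 -0.2353  0.0101] [87.8571 25.4286 24.5429]
low n 6 [ 0.6012 -0.2383  0.0041] [ 0.6109 -0.2326  0.007 ]
0.35 [407.3 460.9] 1437 [ 0.6561 -0.1007  0.0464] [43.991  42.6806 42.38  ]
low n 2 [ 0.7307 -0.1017 -0.0017] [ 0.7325 -0.1016 -0.0014]
ear 484 [ 0.6721 -0.0916  0.0428] [0.028  0.0319 0.0179] 0.05291787245563906
ear 824 [ 0.6459 -0.1082  0.0481] [0.031  0.0353 0.0161] 0.05259482603150534
mid [ 0.659  -0.0999] yaw -1.004971 0.031002032
tip ring_ears 0.89 [272.1 320.2] [ 0.5049 -0.2088  0.045 ]
tip ring_pass 0.71 [272.8 308.5] [ 0.5279 -0.2176  0.    ]
tip ring 0.79 [279.4 311.6] [ 0.5353 -0.2158  0.    ]
```

View pics/w2.png

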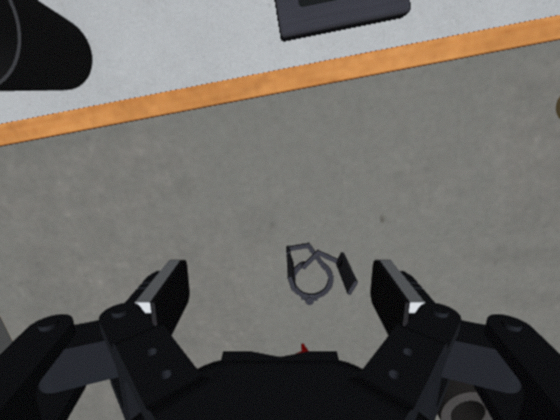

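Run:
```python
from h import *
from scipy.optimize import differential_evolution as DE
a=np.load("w2.npz");C=a["C"];d=a["d"];im=a["im"].astype(int)
m=(d>0)&(im.sum(2)<270)&(np.hypot(C[...,0]-.527,C[...,1]+.213)<.05)
P=C[m];lo=P[P[:,2]<.008][:,:2];hi=P[P[:,2]>.03]
print(len(lo),len(hi))
# circle: maximise points within band 15.6..21 mm of centre, penalise points inside
def f(x):
    r=np.hypot(*(lo-x[:2]).T);return -((r>.0156)&(r<.021)).sum()+2*(r<.0145).sum()
b=DE(f,[(.515,.55),(-.235,-.195)],seed=1,popsize=40,tol=1e-8);print(b.x,b.fun)
def g(x):
    r=np.hypot(*(lo-x[:2]).T);k=r[(r>.014)&(r<.0225)];return np.sum(np.minimum(np.abs(r-.0183),.004))
b2=DE(g,[(.515,.55),(-.235,-.195)],seed=1,popsize=40);print(b2.x,b2.fun)
c=b2.x
r=np.hypot(*(lo-c).T);k=(r>.0215)&(lo[:,0]>c[0]);print("pin",k.sum(),lo[k].mean(0), np.arctan2(*(lo[k].mean(0)-c)[::-1]))
mid=np.array([.5076,-.2099]);print("yaw from mid",np.arctan2(*(c-mid)[::-1]),np.linalg.norm(c-mid))
for s in (1,-1):
    e=hi[(hi[:,1]+.21)*s>0];q=e[:,:2]-e[:,:2].mean(0);w,v=np.linalg.eigh(q.T@q);print("ear",e.mean(0),"plane",v[:,1],np.degrees(np.arctan2(v[1,1],v[0,1])))
```

```text
989 495
[ 0.53419473 -0.21610694] -522.0
[ 0.53307747 -0.21575239] 2.507649140064318
pin 70 [ 0.55426156 -0.21796889] -0.10425086751402617
yaw from mid -0.22579155353008085 0.02614099742381581
ear [ 0.51359038 -0.18792307  0.04703621] plane [-0.77598379  0.63075285] 140.89431151639954
ear [ 0.5015112  -0.23177845  0.04924632] plane [-0.97724411 -0.21211778] -167.75351151710822
```

```bash
python3 -m jog '[[[0.052,0.02,-0.02,0,0,-0.055,0],[0.052,0.02,-0.02,0,0,-0.055,0],[0.052,0.02,-0.02,0,0,-0.055,0],[0.052,0.02,-0.02,0,0,-0.055,0]]]'
python3 - <<'E'
from h import *
s=env.sense();print(s["tool_pos"],s["tool_rot"])
E
python3 lookr.py w3
```

```text
clock: 3.93
tool_pos: [0.5079, -0.2056, 0.2763]
tool_rot: [3.142, -0.001, 2.915]
wrist_force: [0.0, 0.6, 0.1]
grip_width: 0.0854
finger_force: 0.0
[ 0.50791475 -0.20559027  0.27628931] [ 3.14151663e+00 -6.65110821e-04  2.91515447e+00]
3.9833 [ 0.5074 -0.2061  0.2767] [-3.1414 -0.0002  2.9142]
0.91 [224.6 270.2] 2342 [ 0.5151 -0.2146  0.0031] [61.7024 62.3284 66.7421]
low n 1451 [ 0.4969 -0.2483 -0.0038] [ 0.5629 -0.1806  0.007 ]
ear 247 [ 0.5136 -0.1875  0.0507] [0.0111 0.0091 0.0244] 0.059782902570056834
ear 258 [ 0.5028 -0.2312  0.0505] [0.0127 0.0047 0.0237] 0.059245183108605465
mid [ 0.5082 -0.2094] yaw -0.24320264 0.044994023
0.79 [337.9 274.2] 945 [ 0.6179 -0.2346  0.0067] [157.1249  28.218   26.3026]
tip ring_ears 0.58 [223.9 274. ] [ 0.5045 -0.2086  0.045 ]
tip ring_pass 0.76 [345.1 276. ] [ 0.6368 -0.2387  0.    ]
tip ring 0.66 [240.8 273.6] [ 0.5338 -0.2167  0.    ]
```

```bash
python3 -m jog '[[[0.0005,-0.0035,-0.035,0,0,0,0],[0.0005,-0.0035,-0.06,0,0,0,0],[0.0005,-0.0035,-0.073,0,0,0,0],[0.0005,-0.0035,-0.073,0,0,0,0],[0.0005,-0.0035,-0.073,0,0,0,0.2]]]' ; python3 -m jog '[[[0,0,0,0,0,0,0.4],[0,0,0,0,0,0,0.5],[0,0,0,0,0,0,0.6],[0,0,0,0,0,0,0.7],[0,0,0,0,0,0,0.8]]]'; python3 -m jog '[[[0,0,0,0,0,0,0.9],[0,0,0,0,0,0,1],[0,0,0,0,0,0,1],[0,0,0,0,0,0,1],[0,0,0,0,0,0,1]]]'
```

```text
clock: 4.6
tool_pos: [0.5077, -0.211, 0.2037]
tool_rot: [-3.142, -0.0, 2.911]
wrist_force: [0.9, -0.5, 0.4]
grip_width: 0.0751
finger_force: 0.0
clock: 5.02
tool_pos: [0.5082, -0.2117, 0.2055]
tool_rot: [-3.139, 0.003, 2.912]
wrist_force: [-5.3, -7.0, 12.8]
grip_width: 0.0181
finger_force: 10.1
clock: 5.43
tool_pos: [0.5083, -0.2113, 0.2059]
tool_rot: [-3.14, 0.003, 2.912]
wrist_force: [-6.0, -0.6, 18.6]
grip_width: 0.003
finger_force: 60.1
```

Run:
```python
from h import *
im,d=capture("wrist");im2,d2=capture("scene")
A=cv2.resize(im[130:330,180:380],(600,600));B=cv2.resize(im2[200:330,320:470],None,fx=4,fy=4)[:,:]
save("g1",A);save("g1s",B)
s=env.sense();print(s)
```

```text
{'clock': 5.5333, 'joints': array([-5.33729651e-01,  2.48863221e-01,  1.74310190e+00, -8.99484913e-04,
        1.14624489e+00, -1.87453188e+00]), 'joint_velocities': array([ 3.88308858e-04,  2.54830038e-04, -1.19833482e-03,  7.87838154e-05,
        5.40593716e-04,  1.47433902e-03]), 'effort': array([ 1.65322781e+00, -6.22228718e+01, -4.39600396e+01,  1.15820177e+00,
       -1.65044233e+00,  6.03319053e-02]), 'tool_pos': array([ 0.50825286, -0.21128055,  0.20586789]), 'tool_rot': array([-3.13979768e+00,  2.98214599e-03,  2.91197036e+00]), 'wrist_force': array([-7.57759574, -0.35026292, 19.46242251]), 'wrist_torque': array([-0.19058998,  0.96979309,  0.06003251]), 'finger_force': 60.0958637567237, 'grip_width': 0.0031596000105283454}
```

View pics/g1.png

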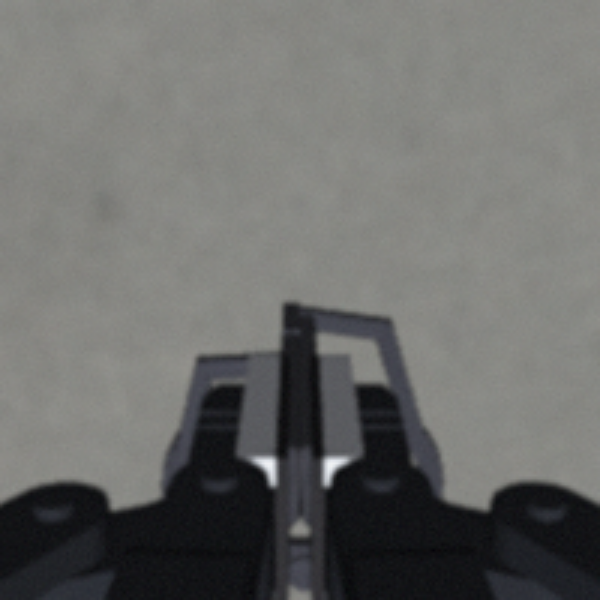

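View pics/g1s.png

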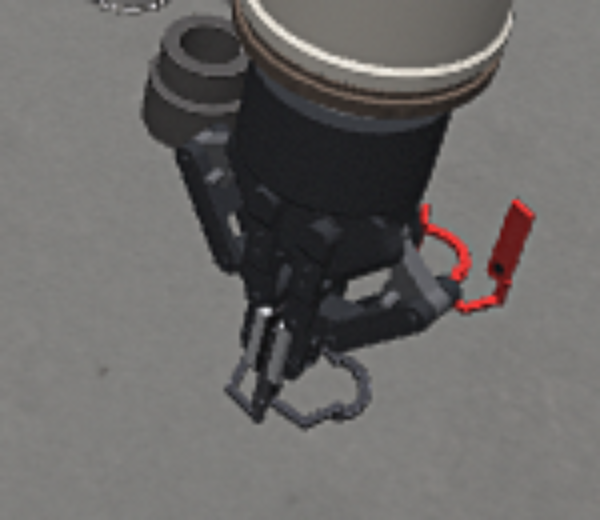

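Only one ear sits between the pads: the opening is 3 mm, not 10.5. In the wrist crop, the tang at left (200–250, 355) runs behind the left finger. I'll open and look again.

```bash
python3 -m jog '[[[0,0,0,0,0,0,0.6],[0,0,0.004,0,0,0,0.4],[0,0,0.006,0,0,0,0],[0,0,0.008,0,0,0,0],[0,0,0.01,0,0,0,0]]]'; python3 -m jog '[[[0,0,0.02,0,0,0,0],[0,0,0.05,0,0,0,0],[0,0,0.07,0,0,0,0],[0,0,0.07,0,0,0,0]]]';python3 lookr.py w4
python3 - <<'E'
from h import *
im=cv2.imread("pics/w4.png");cv2.imwrite("pics/w4c.png",cv2.resize(im[130:330,180:380],(600,600)))
E
```

```text
clock: 5.95
tool_pos: [0.508, -0.2108, 0.2139]
tool_rot: [-3.141, 0.0, 2.912]
wrist_force: [-0.9, -0.1, -0.2]
grip_width: 0.0639
finger_force: 0.0
clock: 6.28
tool_pos: [0.5086, -0.2112, 0.2879]
tool_rot: [-3.14, 0.006, 2.912]
wrist_force: [0.1, -0.5, 0.8]
grip_width: 0.0853
finger_force: 0.0
6.3333 [ 0.5083 -0.211   0.2856] [-3.1403  0.0036  2.9118]
0.94 [202.1 273. ] 1702 [ 0.5026 -0.2148  0.0041] [56.0494 56.7761 62.5335]
low n 1017 [ 0.4869 -0.2386 -0.0035] [ 0.5486 -0.1834  0.007 ]
ear 186 [ 0.5021 -0.1868  0.0513] [0.0099 0.0079 0.0237] 0.05930467657201194
ear 215 [ 0.4927 -0.2307  0.0511] [0.0124 0.0051 0.0242] 0.059269408775500104
mid [ 0.4974 -0.2088] yaw -0.20993388 0.04492274
0.93 [333.1 280.8] 1336 [ 0.6243 -0.2347  0.0059] [165.125   27.7515  25.7807]
0.17 [202.9 258.9] 914 [ 0.4966 -0.2218  0.0024] [61.6247 62.2691 66.7363]
low n 581 [ 0.4869 -0.246  -0.0035] [ 0.5431 -0.194   0.0067]
ear 106 [ 0.4961 -0.2301  0.0521] [0.0071 0.0045 0.0241] 0.059269408775500104
ear 112 [ 0.4896 -0.2313  0.0504] [0.0054 0.0041 0.0241] 0.05918934285521854
mid [ 0.4929 -0.2307] yaw -1.3857199 0.0065828627
tip ring_ears 0.91 [204.5 280.2] [ 0.4973 -0.2085  0.045 ]
tip ring_ears 0.68 [351.8 260.3] [ 0.6159 -0.2529  0.045 ]
tip ring_pass 0.94 [216.8 277.1] [ 0.5196 -0.2164  0.    ]
tip ring_pass 0.58 [331.6 285.3] [ 0.6359 -0.2357  0.    ]
tip ring 0.96 [219.1 278.6] [ 0.5219 -0.2156  0.    ]
```

View pics/w4c.png

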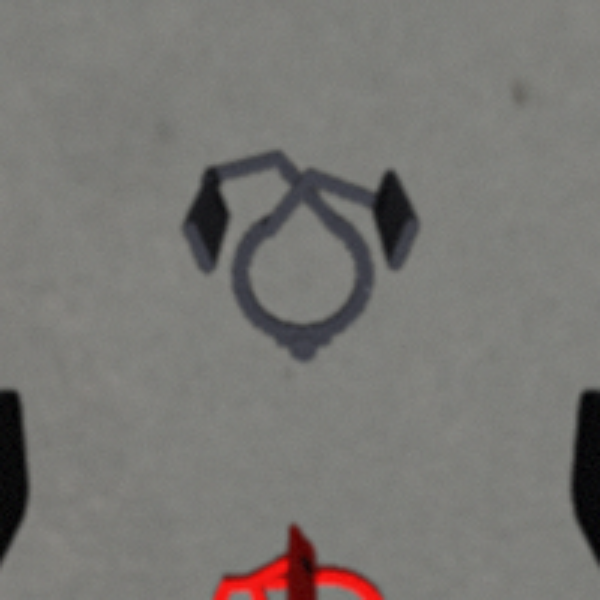

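The pinch dragged the ring about 12 mm toward the robot. It is closed and flat again, with its ears at (200, 220) and (400, 220) in the crop. The pads swing forward as they close, and that pressed the ring onto the bench. This time I'll grip farther back and raise the tool during a slower close.

```bash
python3 -m jog '[[[-0.0142,0.0033,-0.02,0,0,0,0],[-0.0142,0.0033,-0.055,0,0,0,0],[-0.0142,0.0033,-0.0845,0,0,0,0.1],[-0.0142,0.0033,-0.0845,0,0,0,0.2],[-0.0142,0.0033,-0.0845,0,0,0,0.25]]]' ; python3 -m jog '[[[0,0,0,0,0,0,0.3],[0,0,0,0,0,0,0.33],[0,0,0.0005,0,0,0,0.36],[0,0,0.001,0,0,0,0.4],[0,0,0.0015,0,0,0,0.44]]]'
python3 -m jog '[[[0,0,0.0005,0,0,0,0.48],[0,0,0.001,0,0,0,0.52],[0,0,0.0015,0,0,0,0.56],[0,0,0.002,0,0,0,0.6],[0,0,0.0022,0,0,0,0.64]]]'
```

```text
clock: 6.95
tool_pos: [0.4934, -0.2073, 0.1979]
tool_rot: [3.141, -0.004, 2.912]
wrist_force: [0.1, 0.2, -0.3]
grip_width: 0.0645
finger_force: 0.0
clock: 7.37
tool_pos: [0.4939, -0.2078, 0.2015]
tool_rot: [-3.141, 0.001, 2.912]
wrist_force: [-1.1, -1.2, 3.4]
grip_width: 0.0484
finger_force: 3.1
clock: 7.78
tool_pos: [0.4938, -0.2078, 0.2034]
tool_rot: [-3.141, 0.001, 2.912]
wrist_force: [-2.7, -2.5, 6.2]
grip_width: 0.031
finger_force: 6.2
```

```bash
python3 -m jog '[[[0,0,0.001,0,0,0,0.65],[0,0,0.0015,0,0,0,0.68],[0,0,0.0018,0,0,0,0.71],[0,0,0.002,0,0,0,0.74],[0,0,0.002,0,0,0,0.76]]]'
python3 - <<'E'
from h import *
im,d=capture("wrist");cv2.imwrite("pics/g2.png",cv2.resize(im[130:330,180:380],(600,600))[...,::-1])
E
```

```text
clock: 8.2
tool_pos: [0.4937, -0.2074, 0.2045]
tool_rot: [3.142, -0.0, 2.912]
wrist_force: [0.1, 0.1, -0.8]
grip_width: 0.0204
finger_force: 5.7
```

View pics/g2.png

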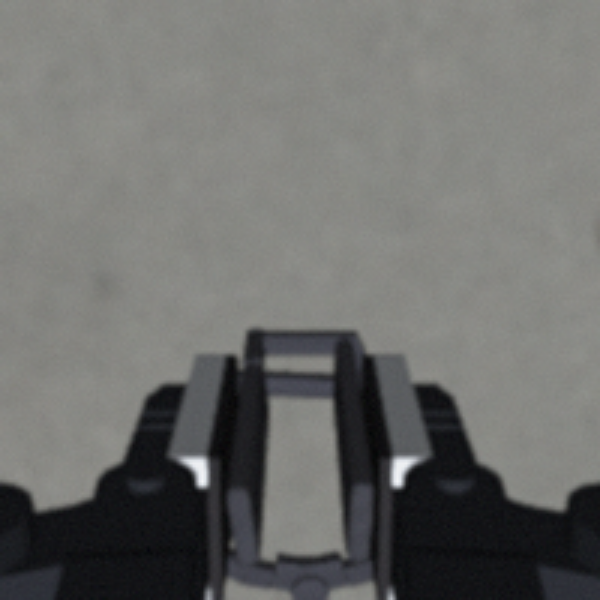

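Both ears, at (250, 450) and (350, 450), are now symmetric between the pads, so I'll finish closing.

```bash
python3 -m jog '[[[0,0,0.0002,0,0,0,0.79],[0,0,0.0003,0,0,0,0.82],[0,0,0.0004,0,0,0,0.85],[0,0,0.0004,0,0,0,0.88],[0,0,0.0004,0,0,0,0.95]]]'; python3 -m jog '[[[0,0,0,0,0,0,1],[0,0,0,0,0,0,1],[0,0,0,0,0,0,1],[0,0,0.005,0,0,0,1],[0,0,0.01,0,0,0,1]]]'
```

```text
clock: 8.67
tool_pos: [0.4937, -0.2075, 0.205]
tool_rot: [-3.141, -0.0, 2.912]
wrist_force: [-0.3, 0.0, -1.0]
grip_width: 0.005
finger_force: 42.3
clock: 9.08
tool_pos: [0.4937, -0.2075, 0.2153]
tool_rot: [3.142, -0.001, 2.912]
wrist_force: [0.3, 0.6, -0.8]
grip_width: 0.003
finger_force: 60.6
```

Run:
```python
from h import *
im,d=capture("wrist");im2,d2=capture("scene")
A=cv2.resize(im[180:330,200:360],(480,450));
uv=(210+15,375)
B=cv2.resize(im2[210:330,340:460],(450,450))
cv2.imwrite("pics/g3.png",np.hstack([cv2.resize(A,(400,400)),cv2.resize(B,(400,400))])[...,::-1])
```

```text
(no output)
```

View pics/g3.png

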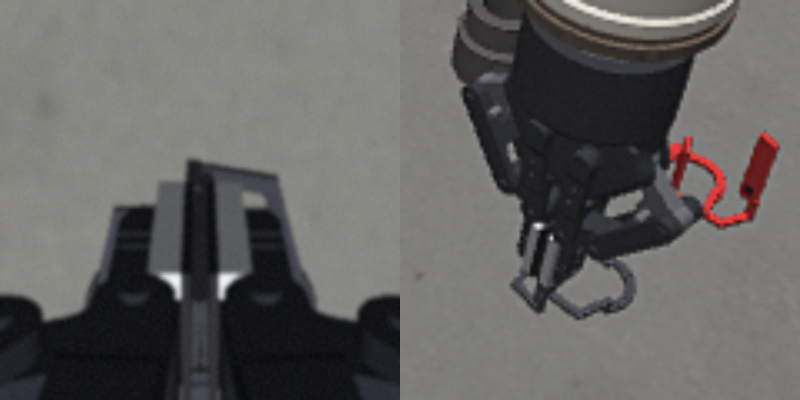

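At full grip the force rises as if against a stop at about 10.5 mm, with compliant fingers: 42 N at 5 mm, 60 N at 3 mm. The wrist carries 0.8 N, which is the ring's weight, and the tangs cross as designed. So both ears are gripped. I'm lifting it to check against the scene and top cameras.

```bash
python3 -m jog '[[[0,0,0.03,0,0,0,1],[0,0.02,0.07,0,0,0,1],[0,0.05,0.105,0,0,0,1],[-0.006,0.09,0.105,0,0,0,1],[-0.006,0.13,0.105,0,0,0,1]]]'; python3 -m jog '[[[0,0.04,0,0,0,0,1],[0,0.07,0,0,0,0,1],[0,0.08,0,0,0,0,1],[0,0.08,0,0,0,0,1]]]'
cat > ringcheck.py <<'E'
from h import *
import sys
np.set_printoptions(precision=4,suppress=True)
s=env.sense();T=Rm(s["tool_rot"]);t=s["tool_pos"];print(s["clock"],t,s["tool_rot"])
a=s["tool_rot"][2]-np.pi;X=np.array([np.cos(a),np.sin(a)]);Y=np.array([-X[1],X[0]])
z0=t[2]-.205
for n in ("scene","top"):
    im,d=capture(n);c=get_calibration(n);C=cloud(c,d);np.savez("rc_"+n,im=im,d=d,C=C)
    D=C[...,:2]-t[:2];u=D@X;v=D@Y
    m=(d>0)&(np.abs(C[...,2]-z0-.003)<.012)&(u>-.02)&(u<.08)&(np.abs(v)<.045)
    P=np.c_[u[m],v[m],C[m][:,2]-z0];print(n,"pts",len(P))
    if len(P)>20:
        print(" min",P.min(0)," max",P.max(0)," z pct",np.percentile(P[:,2],[5,50,95]))
        A=np.c_[P[:,:2],np.ones(len(P))];print(" plane",np.linalg.lstsq(A,P[:,2],rcond=None)[0])
        np.savetxt("pts_"+n,P)
    for q in ("ring","ring_pass"):
        for r in tip_of(n,q)[:3]:
            p=at_z(c,r["position"],z0);e=p[:2]-t[:2];print(" ",q,round(r["score"],2),np.array(r["position"]),p,"tool uv",e@X,e@Y)
E
python3 ringcheck.py
```

```text
clock: 9.6
tool_pos: [0.4873, -0.0789, 0.3227]
tool_rot: [-3.141, 0.004, 2.91]
wrist_force: [2.1, 0.6, -0.9]
grip_width: 0.0031
finger_force: 60.5
clock: 9.93
tool_pos: [0.4876, 0.0024, 0.3203]
tool_rot: [3.141, 0.0, 2.915]
wrist_force: [0.2, -0.6, -1.0]
grip_width: 0.0028
finger_force: 60.6
9.9333 [0.4876 0.0024 0.3203] [3.1413 0.0005 2.9148]
scene pts 238
 min [-0.0028 -0.0303  0.0001]  max [0.0619 0.0247 0.0145]  z pct [0.0016 0.0052 0.0108]
 plane [-0.0592 -0.0403  0.0074]
  ring 0.8 [204.4 296.9] [ 0.5223 -0.0071  0.1153] tool uv 0.035986769393374085 -0.0014524011883052894
  ring 0.58 [264.6 426.8] [ 0.5239 -0.2555  0.1153] tool uv 0.09343918503173367 -0.24312142871123532
  ring_pass 0.77 [204.9 294.2] [ 0.5181 -0.0039  0.1153] tool uv 0.031204750467153312 0.0006429776114009585
  ring_pass 0.7 [265.3 431.2] [ 0.5267 -0.2616  0.1153] tool uv 0.0975625562165495 -0.24851367705789298
top pts 0
  ring 0.69 [176.4 372.4] [ 0.6138 -0.2085  0.1153] tool uv 0.17042698847735915 -0.1772068495617184
  ring_pass 0.61 [179.4 376.5] [ 0.6067 -0.2181  0.1153] tool uv 0.16563250745942698 -0.18807491801206158
```

```bash
python3 -m jog '[[[-0.0006,0.04,0,0,0,0,1],[-0.0006,0.08,0,0,0,0,1],[-0.0006,0.12,0,0,0,0,1],[-0.0006,0.1438,-0.01,0,0,0,1],[-0.0006,0.1438,-0.02,0,0,0,1]]]'; python3 -m jog '[[[0,0,0,0,0,0,1],[0,0,0,0,0,0,1]]]'
cat >> ringcheck.py <<'E'
print("--axis")
for n in ("scene","top"):
    c=get_calibration(n);C=np.load("rc_"+n+".npz")["C"];d=np.load("rc_"+n+".npz")["d"]
    for q,z in (("spindle_axis",.064),("housing_top",.044),("spindle_housing",0)):
        for r in tip_of(n,q)[:3]:
            p=at_z(c,r["position"],z)
            if abs(p[1]-.139)<.05: e=p[:2]-t[:2];print(n,q,round(r["score"],2),p,"uv",e@X,e@Y)
    m=(d>0)&(np.hypot(C[...,0]-.517,C[...,1]-.139)<.05)
    for lo,hi in ((.066,.08),(.04,.048)):
        k=m&(C[...,2]>lo)&(C[...,2]<hi);P=C[k]
        if len(P)>5:print(lo,len(P),P.min(0),P.max(0))
E
python3 ringcheck.py
```

```text
clock: 10.65
tool_pos: [0.4872, 0.147, 0.3]
tool_rot: [3.14, 0.001, 2.914]
wrist_force: [0.4, 0.1, -1.9]
grip_width: 0.0028
finger_force: 60.6
clock: 10.82
tool_pos: [0.4873, 0.1434, 0.2996]
tool_rot: [-3.141, -0.001, 2.911]
wrist_force: [0.1, -0.3, -0.3]
grip_width: 0.0028
finger_force: 60.6
10.8167 [0.4873 0.1434 0.2996] [-3.1407 -0.0011  2.9113]
scene pts 208
 min [-0.0022 -0.0295 -0.0003]  max [0.0611 0.0296 0.0148]  z pct [0.0018 0.0055 0.0114]
 plane [-0.0734 -0.0346  0.0081]
  ring 0.87 [265.6 430.6] [ 0.5469 -0.2578  0.0946] tool uv 0.1495967852455162 -0.3769759408979902
  ring_pass 0.81 [270.4 430.7] [ 0.5368 -0.2619  0.0946] tool uv 0.14073733316715262 -0.38330506502564227
  ring_pass 0.5 [184.4 235.4] [0.5204 0.1395 0.0946] tool uv 0.033184318059431825 0.0037926093332773226
  ring_pass 0.17 [204.9 237.5] [0.4738 0.0948 0.0946] tool uv -0.002023323824023967 -0.050345038858064545
top pts 0
  ring 0.6 [175.1 371.1] [ 0.6217 -0.2099  0.0946] tool uv 0.21153307851488526 -0.31322158225544666
  ring_pass 0.64 [181.6 371.6] [ 0.6058 -0.2107  0.0946] tool uv 0.1962321995036135 -0.31767768328620205
--axis
scene spindle_axis 0.63 [0.5117 0.1346 0.064 ] uv 0.02583397561375803 -0.002980514869421303
scene housing_top 0.81 [0.5247 0.1393 0.044 ] uv 0.037333793686589255 0.0045464559805096045
scene housing_top 0.3 [0.5675 0.1738 0.044 ] uv 0.07114767453350807 0.04795893147714994
scene spindle_housing 0.67 [0.5275 0.1525 0.    ] uv 0.037049289829012594 0.018091915516993694
0.066 157 [0.4992 0.1205 0.066 ] [0.5325 0.1572 0.0755]
0.04 269 [0.483  0.1058 0.0401] [0.5486 0.17   0.048 ]
top spindle_housing 0.4 [0.513  0.1483 0.    ] uv 0.023914757879057426 0.010670835514611269
```

```bash
python3 -m jog '[[[0,0,0,0,0,0,1],[0,0,-0.005,0,0,0,1],[0,0,-0.01,0,0,0,1],[0,0,-0.015,0,0,0,1],[0,0,-0.015,0,0,0,1]]]'
python3 - <<'E'
from h import *
s=env.sense();t=s["tool_pos"];a=s["tool_rot"][2]-np.pi;X=np.array([np.cos(a),np.sin(a)]);print(t,s["tool_rot"],"pass",t[:2]+.0308*X,s["wrist_force"],s["wrist_torque"])
E
```

```text
clock: 11.83
tool_pos: [0.4869, 0.1441, 0.2836]
tool_rot: [-3.141, -0.002, 2.912]
wrist_force: [0.1, -0.1, -0.6]
grip_width: 0.0029
finger_force: 60.6
[0.48687394 0.14414705 0.2835784 ] [-3.14084075e+00 -1.75583422e-03  2.91178116e+00] pass [0.51686419 0.13713099] [ 0.0872806  -0.08137137 -0.56512167] [-0.0245663   0.01814272  0.00802363]
```

```bash
python3 -m jog '[[[0.0002,0.002,0,0,0,0,1],[0.0002,0.002,-0.003,0,0,0,1],[0.0002,0.002,-0.006,0,0,0,1],[0.0002,0.002,-0.008,0,0,0,1],[0.0002,0.002,-0.009,0,0,0,1]]]'; python3 -m jog '[[[0,0,-0.002,0,0,0,1],[0,0,-0.004,0,0,0,1],[0,0,-0.005,0,0,0,1],[0,0,-0.006,0,0,0,1],[0,0,-0.006,0,0,0,1]]]'
```

```text
clock: 12.25
tool_pos: [0.4873, 0.1462, 0.2756]
tool_rot: [-3.141, -0.0, 2.912]
wrist_force: [0.5, -0.8, -0.9]
grip_width: 0.0027
finger_force: 60.6
clock: 12.67
tool_pos: [0.4873, 0.1462, 0.2698]
tool_rot: [-3.141, -0.0, 2.912]
wrist_force: [-0.3, 0.3, -0.8]
grip_width: 0.0031
finger_force: 60.6
```

```bash
python3 -m jog '[[[0,0,-0.002,0,0,0,1],[0,0,-0.004,0,0,0,1],[0,0,-0.006,0,0,0,1],[0,0,-0.007,0,0,0,1],[0,0,-0.007,0,0,0,1]]]'; python3 -m jog '[[[0,0,-0.001,0,0,0,1],[0,0,-0.002,0,0,0,1],[0,0,-0.003,0,0,0,1],[0,0,-0.003,0,0,0,1]]]'
```

```text
clock: 13.08
tool_pos: [0.4873, 0.1462, 0.2627]
tool_rot: [-3.141, -0.0, 2.912]
wrist_force: [-0.7, 0.1, -0.5]
grip_width: 0.003
finger_force: 60.6
clock: 13.42
tool_pos: [0.4874, 0.1462, 0.26]
tool_rot: [-3.142, 0.0, 2.912]
wrist_force: [0.1, 0.3, 1.7]
grip_width: 0.0028
finger_force: 60.8
```

```bash
python3 -m jog '[[[0,0,-0.001,0,0,0,1],[0,0,-0.002,0,0,0,1],[0,0,-0.003,0,0,0,1],[0,0,-0.003,0,0,0,1],[0,0,-0.003,0,0,0,1]]]'
```

```text
clock: 13.83
tool_pos: [0.4874, 0.1462, 0.257]
tool_rot: [-3.142, 0.0, 2.912]
wrist_force: [-1.4, 0.1, 3.0]
grip_width: 0.0028
finger_force: 61.1
```

```bash
python3 -m jog '[[[0,0,-0.0005,0,0,0,1],[0,0,-0.001,0,0,0,1],[0,0,-0.0015,0,0,0,1],[0,0,-0.0015,0,0,0,1],[0,0,-0.0015,0,0,0,1]]]'
```

```text
clock: 14.25
tool_pos: [0.4874, 0.1463, 0.2562]
tool_rot: [3.141, 0.001, 2.912]
wrist_force: [-4.7, -0.4, 12.9]
grip_width: 0.0032
finger_force: 62.9
```

```bash
python3 -m jog '[[[0,0,0.0007,0,0,0,1],[0,0,0.0007,0,0,0,1]]]'; python3 -m jog '[[[0,0,0,0,0,0,0.92],[0,0,0,0,0,0,0.86],[0,0,-0.0001,0,0,0,0.81],[0,0,-0.0003,0,0,0,0.76],[0,0,-0.0005,0,0,0,0.71]]]'
```

```text
clock: 14.42
tool_pos: [0.4874, 0.1462, 0.2565]
tool_rot: [3.142, 0.0, 2.912]
wrist_force: [-1.2, 0.7, 6.2]
grip_width: 0.0031
finger_force: 61.6
clock: 14.83
tool_pos: [0.4874, 0.1462, 0.2557]
tool_rot: [-3.141, -0.0, 2.912]
wrist_force: [-1.3, -0.5, 4.4]
grip_width: 0.0249
finger_force: 4.2
```

```bash
python3 -m jog '[[[0,0,-0.0003,0,0,0,0.66],[0,0,-0.0006,0,0,0,0.61],[0,0,-0.001,0,0,0,0.56],[0,0,-0.0015,0,0,0,0.51],[0,0,-0.002,0,0,0,0.46]]]';python3 -m jog '[[[0,0,0,0,0,0,0.4],[0,0,0,0,0,0,0.34],[0,0,0,0,0,0,0.25],[0,0,0,0,0,0,0.1],[0,0,0,0,0,0,0]]]'
```

```text
clock: 15.25
tool_pos: [0.4873, 0.1462, 0.2535]
tool_rot: [-3.141, -0.0, 2.912]
wrist_force: [-1.0, -0.3, 2.7]
grip_width: 0.0463
finger_force: 1.9
clock: 15.67
tool_pos: [0.4874, 0.1462, 0.2537]
tool_rot: [-3.142, -0.0, 2.912]
wrist_force: [-0.0, -0.1, -0.7]
grip_width: 0.0848
finger_force: 0.0
```

Released. Next I'll rise straight up and look from the viewing pose.

```bash
python3 -m jog '[[[0,0,0.01,0,0,0,0],[0,0,0.04,0,0,0,0],[0,0,0.07,0,0,0,0],[0,0,0.07,0,0,0,0],[-0.03,0,0.07,0,0,0,0]]]'
python3 - <<'E'
from h import *
np.set_printoptions(precision=4,suppress=True)
c=get_calibration("wrist");im,d=capture("wrist");C=cloud(c,d);np.savez("fin.npz",im=im,C=C,d=d)
print(env.sense()["wrist_force"],env.sense()["tool_pos"])
for r in regions_of("wrist","ring")[:2]:
    m=r["region"]&(d>0);P=C[m];lo=P[P[:,2]<.068];hi=P[P[:,2]>.085]
    print(round(r["score"],2),m.sum(),np.median(P,0),"low",len(lo),lo.min(0),lo.max(0),np.percentile(lo[:,2],[5,50,95]))
    for s in (1,-1):
        e=hi[(hi[:,1]-hi[:,1].mean())*s>0];print("ear",len(e),e.mean(0),e.max(0)[2])
for q,z in (("ring",.0545),("spindle_axis",.064),("housing_top",.044)):
    for r in tip_of("wrist",q)[:2]: print(q,round(r["score"],2),at_z(c,r["position"],z))
i=im[150:410,130:430];cv2.imwrite("pics/fin.png",cv2.resize(i,(690,598))[...,::-1])
E
```

```text
clock: 16.08
tool_pos: [0.4599, 0.146, 0.3258]
tool_rot: [3.14, 0.004, 2.911]
wrist_force: [1.3, 0.9, -0.4]
grip_width: 0.0854
finger_force: 0.0
[2.8614 2.6138 3.4953] [0.4541 0.1463 0.3245]
0.56 1757 [0.4931 0.1474 0.0613] low 971 [ 0.4783  0.109  -0.0037] [0.5703 0.1742 0.0679] [0.0427 0.0562 0.064 ]
ear 315 [0.4952 0.1652 0.1021] 0.1130746342470319
ear 264 [0.4837 0.1263 0.103 ] 0.11294996146462277
ring 0.59 [0.514  0.1365 0.0545]
spindle_axis 0.84 [0.5191 0.1399 0.064 ]
spindle_axis 0.7 [0.4465 0.2953 0.064 ]
housing_top 0.92 [0.4499 0.2959 0.044 ]
housing_top 0.56 [0.5187 0.1449 0.044 ]
```

View pics/fin.png

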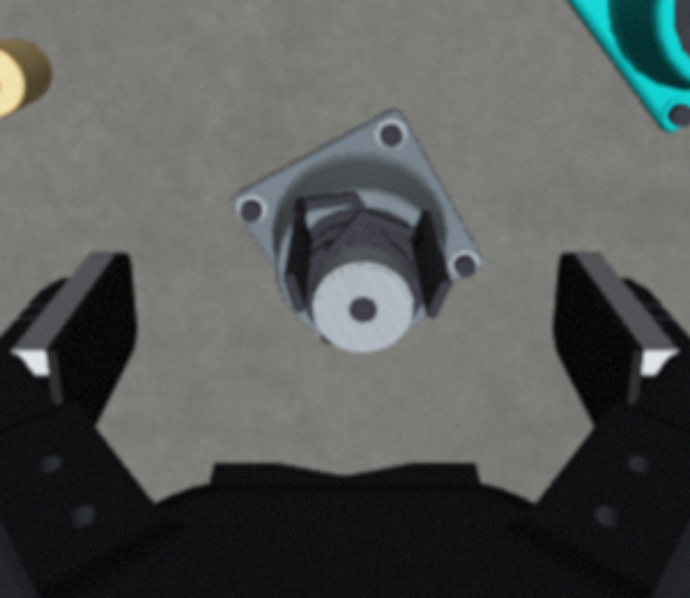

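Run:
```python
from h import *
np.set_printoptions(precision=4,suppress=True)
for f,u,ctr in (("w3.npz",0,(.508,-.2095)),("w4.npz",0,(.4974,-.2088)),("fin.npz",.0545,(.489,.146))):
    a=np.load(f);C=a["C"];m=(a["d"]>0)&(a["im"].astype(int).sum(2)<300)
    m&=(np.hypot(C[...,0]-ctr[0],C[...,1]-ctr[1])<.035)&(C[...,2]>u+.035)&(C[...,2]<u+.07);P=C[m]
    e=[P[(P[:,1]-ctr[1])*s>0] for s in (1,-1)];c=[]
    for k in e:
        t=k[k[:,2]>k[:,2].max()-.006]; w,v=np.linalg.eigh(np.cov(k[:,:2].T));c.append(k.mean(0));print(f,len(k),k.mean(0),"top",k[:,2].max(),"ang",np.degrees(np.arctan2(v[1,1],v[0,1]))%180)
    print(np.linalg.norm((c[0]-c[1])[:2]),(c[0]+c[1])/2)
s=env.sense();print(s["clock"],s["wrist_force"])
```

```text
w3.npz 247 [ 0.5136 -0.1875  0.0507] top 0.059782902570056834 ang 142.1826515476625
w3.npz 258 [ 0.5028 -0.2312  0.0505] top 0.059245183108605465 ang 10.047341910160213
0.04499400031629653 [ 0.5082 -0.2094  0.0506]
w4.npz 212 [ 0.5023 -0.1868  0.0514] top 0.05930467657201194 ang 144.28144723075596
w4.npz 218 [ 0.4928 -0.2307  0.0512] top 0.059269408775500104 ang 11.267974415693033
0.044947228883029634 [ 0.4976 -0.2088  0.0513]
fin.npz 279 [0.4953 0.1652 0.104 ] top 0.1130746342470319 ang 141.77856947826655
fin.npz 240 [0.4837 0.1262 0.1046] top 0.11294996146462277 ang 6.067704298382978
0.040715992389339616 [0.4895 0.1457 0.1043]
16.3333 [0.0203 0.3292 0.5516]
```

```bash
python3 -m jog '[[[-0.02,0,0,0,0,0,0],[-0.02,0,0,0,0,0,0],[-0.02,0,0,0,0,0,0],[-0.02,0,0,0,0,0,0],[-0.02,0,0,0,0,0,0]]]';python3 -m jog '[[[0,0,0,0,0,0,0],[0,0,0,0,0,0,0],[0,0,0,0,0,0,0]]]'
python3 - <<'E'
from h import *
np.set_printoptions(precision=4,suppress=True)
c=get_calibration("wrist");im,d=capture("wrist");C=cloud(c,d)
u=.0545;ctr=(.489,.146);n0=(d>0)&(im.astype(int).sum(2)<300)
m=n0&(np.hypot(C[...,0]-ctr[0],C[...,1]-ctr[1])<.035)&(C[...,2]>u+.035)&(C[...,2]<u+.07);P=C[m]
e=[P[(P[:,1]-ctr[1])*s>0] for s in (1,-1)];q=[]
for k in e:
    w,v=np.linalg.eigh(np.cov(k[:,:2].T));q.append(k.mean(0));print(len(k),k.mean(0),k[:,2].max(),np.degrees(np.arctan2(v[1,1],v[0,1]))%180)
D=(q[0]-q[1])[:2];mid=(q[0]+q[1])[:2]/2;X=np.array([D[1],-D[0]])/np.linalg.norm(D)
k=(d>0)&(np.hypot(C[...,0]-.517,C[...,1]-.139)<.02)&(C[...,2]>.0685)&(C[...,2]<.08)&(im.astype(int).sum(2)>350);T=C[k]
print(np.linalg.norm(D),"mid",mid,"ring centre",mid+.026*X,"collar",(T.min(0)+T.max(0))/2,np.ptp(T,0))
print([ (round(r["score"],2),at_z(c,r["position"],.0545)) for r in tip_of("wrist","ring")[:2]],env.sense()["clock"])
E
```

```text
clock: 16.75
tool_pos: [0.438, 0.1461, 0.3237]
tool_rot: [-3.141, 0.0, 2.912]
wrist_force: [-0.3, 0.5, 0.3]
grip_width: 0.0855
finger_force: 0.0
clock: 17.0
tool_pos: [0.4376, 0.1462, 0.3236]
tool_rot: [-3.141, -0.0, 2.912]
wrist_force: [0.1, 0.6, -0.5]
grip_width: 0.0854
finger_force: 0.0
307 [0.4953 0.1652 0.1033] 0.11282305242169235 141.09100805321404
243 [0.4835 0.1262 0.1043] 0.11307530182450348 6.432166295816074
0.04079798234129598 mid [0.4894 0.1457] ring centre [0.5143 0.1382] collar [0.5178 0.1393 0.0707] [0.0357 0.0351 0.0043]
[(0.96, array([0.5147, 0.1395, 0.0545])), (0.59, array([0.4906, 0.1417, 0.0545]))] 17.1
```

```bash
cat > tilt.py <<'E'
from h import *
np.set_printoptions(precision=4,suppress=True)
def ana(im,d,C,u,ctr,n):
    m=(d>0)&(im.astype(int).sum(2)<300)&(np.hypot(C[...,0]-ctr[0],C[...,1]-ctr[1])<.035)&(C[...,2]>u+.03)&(C[...,2]<u+.07);P=C[m];N=[];ms=[]
    for s in (1,-1):
        k=P[(P[:,1]-ctr[1])*s>0];k=k[k[:,2]<u+.057]
        for _ in range(4):
            c=k.mean(0);v=np.linalg.svd(k-c,full_matrices=False)[2][2];r=np.abs((k-c)@v);k=k[r<max(.0006,2*r.std())]
        N.append(v);ms.append(k.mean(0))
        # rear edge slope: x of -x end per height
        zs=np.arange(u+.034,u+.056,.002);xe=[k[np.abs(k[:,2]-z)<.0012] for z in zs]
        ok=[i for i in range(len(zs)) if len(xe[i])>4]
        print(n,"mean-x drift per z",np.polyfit(zs[ok],[.5*(xe[i][:,0].min()+xe[i][:,0].max()) for i in ok],1)[0],len(k))
    a=np.cross(*N);a*=np.sign(a[2]);a/=np.linalg.norm(a);print(n,"axis",a,"tilt",np.hypot(*a[:2]))
for f,u,ctr in (("w3.npz",0,(.508,-.2095)),("w4.npz",0,(.4974,-.2088)),("fin.npz",.0545,(.489,.146))):
    a=np.load(f);ana(a["im"],a["d"],a["C"],u,ctr,f)
c=get_calibration("wrist");im,d=capture("wrist");C=cloud(c,d);np.savez("fin2.npz",im=im,d=d,C=C);ana(im,d,C,.0545,(.489,.146),"now")
E
python3 tilt.py
python3 - <<'E'
from h import *
np.set_printoptions(precision=4,suppress=True)
im,d=capture("scene");c=get_calibration("scene");C=cloud(c,d)
m=(d>0)&(im.astype(int).sum(2)<260)&(np.hypot(C[...,0]-.515,C[...,1]-.139)<.045)&(C[...,2]>.048)&(C[...,2]<.066)
P=C[m];print(len(P),P.min(0),P.max(0),np.percentile(P[:,2],[5,25,50,75,95]))
for q in ("ring","ring_pass"):print([(round(r["score"],2),at_z(c,r["position"],.0545)) for r in tip_of("scene",q)[:3]])
for lo in np.arange(.47,.55,.01):
    k=(P[:,0]>=lo)&(P[:,0]<lo+.01)
    if k.sum()>3: print(round(lo,2),k.sum(),np.percentile(P[k][:,2],[10,50,90]),P[k][:,1].min(),P[k][:,1].max())
cv2.imwrite("pics/fs.png",cv2.resize(im[160:260,190:290],(600,600))[...,::-1])
E
```

```text
w3.npz mean-x drift per z -0.00665084694009489 158
w3.npz mean-x drift per z -0.012046797606764277 168
w3.npz axis [0.0058 0.0013 1.    ] tilt 0.005964557881957029
w4.npz mean-x drift per z 0.012849890322285328 126
w4.npz mean-x drift per z -0.00387918815440715 129
w4.npz axis [0.004  0.0022 1.    ] tilt 0.0045413623689394625
fin.npz mean-x drift per z 0.033028983150321566 187
fin.npz mean-x drift per z 0.037127578699079775 129
fin.npz axis [ 0.0387 -0.0116  0.9992] tilt 0.040365354714654966
now mean-x drift per z -0.0019291231705804777 232
now mean-x drift per z -0.02583410038680992 129
now axis [ 0.0273 -0.007   0.9996] tilt 0.02820442317090307
210 [0.4787 0.1139 0.0485] [0.5415 0.1694 0.0659] [0.0525 0.0553 0.0578 0.0606 0.0643]
[(0.87, array([ 0.5832, -0.244 ,  0.0545])), (0.71, array([0.5248, 0.14  , 0.0545])), (0.57, array([ 0.609 , -0.1198,  0.0545]))]
[(0.9, array([0.5105, 0.141 , 0.0545])), (0.79, array([ 0.5822, -0.2477,  0.0545]))]
0.47 6 [0.0564 0.0588 0.0615] 0.12492422896884808 0.13913722622142327
0.48 32 [0.0563 0.0588 0.0635] 0.1240056986535224 0.15042526298089887
0.49 54 [0.0534 0.0599 0.0643] 0.12205078979541178 0.16939762935567593
0.5 48 [0.0521 0.0572 0.0633] 0.11746092094141442 0.16320503697297417
0.51 34 [0.0532 0.0579 0.0628] 0.11386195710691804 0.16165739271871327
0.52 18 [0.0537 0.0565 0.0598] 0.11483908675075072 0.1260449130640257
0.53 16 [0.0552 0.0578 0.0595] 0.12103427890486607 0.1343860572914375
```

```bash
python3 -m jog '[[[0.03,-0.005,0.02,0,0,0,0],[0.07,-0.01,0.025,0,0,0,0],[0.11,-0.02,0.025,0,0,0,0],[0.145,-0.023,0.025,0,0,0,0],[0.145,-0.023,0.025,0,0,0,0]]]';python3 -m jog '[[[0,0,0,0,0,0,0],[0,0,0,0,0,0,0]]]'
cat > top.py <<'E'
from h import *
np.set_printoptions(precision=4,suppress=True)
c=get_calibration("wrist");im,d=capture("wrist");C=cloud(c,d);np.savez("fin3.npz",im=im,d=d,C=C);print(c["position"])
g=im.astype(int).sum(2)
k=(d>0)&(np.hypot(C[...,0]-.517,C[...,1]-.139)<.024)&(C[...,2]>.0685)&(C[...,2]<.078)&(g>330);T=C[k]
cc=((T.min(0)+T.max(0))/2)[:2];print("collar",k.sum(),cc,np.ptp(T,0),np.median(T[:,2]))
D=C[...,:2]-cc;r=np.hypot(D[...,0],D[...,1]);th=np.degrees(np.arctan2(D[...,1],D[...,0]))
for t in range(-180,180,20):
    m=(d>0)&(r>.0182)&(r<.03)&(th>=t)&(th<t+20)&(C[...,2]<.068)
    s=[]
    for a in np.arange(.0185,.0295,.001):
        q=m&(np.abs(r-a)<.0005)
        s.append("%4.1f/%3d"%(np.median(C[q][:,2])*1e3,np.median(g[q])/3) if q.sum()>2 else "   -    ")
    print(t+10,*s)
E
python3 top.py
```

```text
clock: 17.72
tool_pos: [0.5868, 0.1219, 0.347]
tool_rot: [-3.141, -0.0, 2.91]
wrist_force: [0.2, 0.5, -0.6]
grip_width: 0.0855
finger_force: 0.0
clock: 17.88
tool_pos: [0.5821, 0.1232, 0.3482]
tool_rot: [-3.141, -0.001, 2.912]
wrist_force: [-0.6, 1.0, 0.3]
grip_width: 0.0854
finger_force: 0.0
[0.5141 0.1392 0.3156]
collar 1583 [0.5179 0.1393] [0.0351 0.0351 0.0049] 0.0707739419809228
-170 59.7/113 59.9/ 67 60.0/ 66 60.3/ 70 60.6/ 70 60.3/ 69 59.6/ 69 44.1/ 70 42.7/ 84 42.2/128 41.8/143
-150 57.1/101 56.6/ 72 58.5/ 68 55.7/ 69 52.1/ 68 51.8/ 67 51.6/ 68 43.6/ 68 43.5/ 86 42.0/125 42.3/144
-130 55.3/124 55.9/ 72 55.9/ 67 55.9/ 68 55.5/ 67 52.1/ 64 51.1/ 62 43.7/ 65 43.7/ 83 42.1/125 41.7/144
-110 55.8/129 55.8/ 82 56.0/ 66 56.0/ 67 55.6/ 69 51.9/ 64 51.3/ 65 43.5/ 62 43.1/ 79 42.4/113 42.1/137
-90 55.9/125 56.1/ 83 55.5/ 66 56.0/ 67 55.8/ 67 52.3/ 64 51.5/ 63 42.9/ 63 43.7/ 78 42.1/112 42.0/139
-70 55.6/128 55.7/ 93 55.6/ 67 55.8/ 67 55.4/ 67 51.6/ 66 51.5/ 66 43.1/ 68 43.6/ 81 42.3/112 42.1/140
-50    -     55.8/ 94 55.5/ 69 55.6/ 67 51.7/ 66 51.4/ 66 51.7/ 63 43.8/ 63 43.7/ 74 42.1/1
[... 439 characters left out ...]
100 52.3/ 66 51.5/ 67 52.0/ 69 51.9/ 69 51.5/ 65 43.8/ 66 43.5/ 78 42.6/111 41.7/139
70 55.3/124 55.9/ 78 51.5/ 64 51.9/ 66 51.7/ 70 51.9/ 69 51.8/ 66 43.8/ 64 43.5/ 83 42.0/118 42.0/138
90 56.4/121 55.7/ 83 52.5/ 68 51.9/ 66 52.0/ 70 52.0/ 69 51.5/ 68 43.6/ 66 43.4/ 90 41.6/125 42.2/142
110    -     55.8/ 87 51.9/ 62 51.8/ 67 52.0/ 70 51.4/ 69 51.6/ 69 43.2/ 69 43.6/ 81 42.0/119 42.2/140
130 56.1/108 55.5/ 77 54.6/ 64 51.5/ 66 51.4/ 69 51.7/ 68 51.4/ 65 44.0/ 65 43.6/ 76 50.8/ 86 59.7/ 71
150 53.8/123 54.9/ 74 55.4/ 65 55.5/ 67 55.4/ 69 54.9/ 68 55.3/ 67 44.0/ 69 56.1/ 71 60.4/ 68 60.5/ 71
170    -     51.5/ 87 52.3/ 68 51.9/ 68 52.0/ 66 52.9/ 66 60.1/ 65 56.8/ 66 59.6/ 65 60.2/ 62 60.7/ 70
```

Run:
```python
from h import *
from scipy.optimize import least_squares as LS
a=np.load("fin3.npz");C=a["C"];d=a["d"];cc=np.array([.5179,.1393])
D=(C[...,:2]-cc)*1e3;r=np.hypot(D[...,0],D[...,1]);th=np.degrees(np.arctan2(D[...,1],D[...,0]))
E=[]
for t in range(-140,141,4):
    if -45<t<15: continue
    s=(d>0)&(np.abs(th-t)<4)&(r>18.3)&(r<24.5)
    rr,z=r[s],C[s][:,2]*1e3
    b=np.arange(18.5,24.4,.1)
    cost=[((z[rr<x]<53.8).sum()+(z[rr>=x]>=53.8).sum()) for x in b]
    E.append((t,b[np.argmin(cost)]))
E=np.array(E);print(E[:, :].round(1).tolist())
xy=E[:,1:]*np.c_[np.cos(np.radians(E[:,0])),np.sin(np.radians(E[:,0]))]
for n,k in (("right",E[:,0]<0),("left",E[:,0]>0),("all",E[:,0]>-999)):
    f=LS(lambda p:np.hypot(*(xy[k]-p[:2]).T)-p[2],[0,0,21],loss="soft_l1",f_scale=.3);g=LS(lambda p:np.hypot(*(xy[k]-p).T)-21,[0,0],loss="soft_l1",f_scale=.3);print(n,f.x,"R=21 fixed",g.x)
```

```text
[[-140.0, 22.2], [-136.0, 22.6], [-132.0, 22.8], [-128.0, 23.0], [-124.0, 23.0], [-120.0, 22.9], [-116.0, 22.6], [-112.0, 22.8], [-108.0, 22.9], [-104.0, 22.9], [-100.0, 23.1], [-96.0, 23.1], [-92.0, 22.8], [-88.0, 22.8], [-84.0, 22.8], [-80.0, 22.8], [-76.0, 22.7], [-72.0, 22.5], [-68.0, 22.5], [-64.0, 22.3], [-60.0, 22.0], [-56.0, 21.9], [-52.0, 21.9], [-48.0, 21.7], [16.0, 20.1], [20.0, 20.0], [24.0, 19.9], [28.0, 19.9], [32.0, 19.7], [36.0, 19.7], [40.0, 19.7], [44.0, 20.1], [48.0, 20.0], [52.0, 19.9], [56.0, 19.9], [60.0, 19.7], [64.0, 20.0], [68.0, 20.0], [72.0, 19.9], [76.0, 19.7], [80.0, 19.8], [84.0, 19.9], [88.0, 20.1], [92.0, 20.1], [96.0, 20.1], [100.0, 20.1], [104.0, 20.1], [108.0, 20.1], [112.0, 20.1], [116.0, 20.1], [120.0, 20.1], [124.0, 20.1], [128.0, 20.2], [132.0, 20.2], [136.0, 20.9], [140.0, 21.8]]
right [-0.67166165 -2.5240411  20.37416847] R=21 fixed [-0.65375656 -1.81724361]
left [-0.44044818 -0.65114869 20.6216362 ] R=21 fixed [-0.57982541 -1.06465933]
all [-0.6666204  -1.43753086 21.31852829] R=21 fixed [-0.52382995 -1.4034083 ]
```

```bash
python3 -c "
from plant import env
print(env.hand_in())"
```

```text
the job is handed in; nothing more can be done
None
```

I handed the job in with the ring released in the groove. By my last measurement it was about 1.6 mm off the spindle's axis, about 0.02–0.04 rad open, level to within 0.04 rad, and its underside was about 54 mm above the bench; the system gave no verdict.

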